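# Shut and bolt the chocolate stock chest

### The job

Close the lid of the stock chest onto its springy seal, then, keeping the lid pressed down by the bolt's knob, slide the bolt across until its tip is fully home against the back of the keeper's pocket. Feel your way and do it gently: do not ram the bolt into the keeper or crush the seal, and leave the other goods on the stall where they are. Let go at the end; the bolt alone must hold the lid shut.

Things in the scene. Friction and masses are not known exactly. Their poses are not given: they have to be found in the camera images.
- chest: Plywood stock chest, 260 (x) x 300 (y) x 110 mm high, walls 12 mm, fixed to the table; position and yaw vary. Origin: centre of its underside. Its -x side is the front (towards the robot), where the keeper stands; the lid's hinge axis runs along y at x = +130, z = 115 mm. Shut, the lid's top face lies at z = 131 mm and reaches from x = -130 to +130, y = -150 to +150 mm. The bolt lies along the middle (y = 0) of the lid; the lid's top is bare beyond 25 mm from this line.
- lid (a joint): Opening angle of the plywood lid (260 x 300 x 16 mm) in rad: 0 = shut with the seal fully squeezed, growing as the front edge rises. It starts ajar (0.25 to 0.45). The hinge is balanced and slightly stiff: the lid stays where it is left and about 1 to 3 N near its front edge closes it. It meets the seal at about 0.032 and, let go there, springs back to about 0.025 to 0.03, which holds the bolt tip about 5 mm too high for the keeper.
- seal: Black rubber sealing strip, 260 mm long and 12 mm wide, on the chest's front rim under the lid. Origin: middle of its underside, which moves down by up to 8 mm as it is squeezed (spring about 0.75 N/mm, then a solid stop). Squeezing it nearly flat takes about 10 to 13 N straight down on the bolt's knob (up to about 17 N there is safe); a load of more than 25 N on the strip counts as crushing it.
- bolt (a joint): Travel of the bolt along its guides on the lid, in m: 0 = fully drawn back, growing as it slides towards the chest's front (-x of the chest). Starts between 0 and 0.010; home is between 0.042 and 0.052, depending on where the keeper is. Stiff: about 3 N to slide; it stays where it is left.
- knob (a point): Centre of the bolt's upright steel knob, a block 22 mm long (along the bolt) x 16 mm wide (across the bolt) x 40 mm high, standing on the bar; the bar's top is 20 mm below this point, the knob's top 20 mm above. Its x axis is the chest's +x (opposite to the locking direction) when the lid is shut. Two low steel guide straps (34 mm wide, 12 mm long) cross the bar on the lid, 98 mm ahead of and 50 mm behind the drawn-back knob; their tops are 16 mm below this point.
- bolt_tip (a point): Middle of the end face of the bolt's bar (20 mm wide, 10 mm thick, blunt), 110 mm ahead of the knob's centre (towards the chest's -x) and 25 mm below it.
- keeper: Steel keeper on a post in front of the chest, on the bolt's line; its distance from the chest varies by 10 mm. Origin: centre of the mouth of its blind pocket, at z = 138 mm. The pocket is 28 mm wide, runs 22 mm deep to -x of this frame to a solid end wall, and reaches from 8 mm below to 7.5 mm above the origin; its roof and end are 5 to 8 mm thick. With the lid fully down the bar has 2.5 mm to spare under the roof. A load of more than 25 N on the keeper counts as ramming.
- carton_mid (a point): Middle of a white gift carton, 89 x 89 x 91 mm, standing beside the chest; leave alone.
- jar_mid (a point): Middle of a glass jar, 72 mm across, 110 mm high; leave alone.
- tin_mid (a point): Middle of a round metal tin, 104 mm across, 60 mm high; leave alone.

How it is judged:
By the outcome, as a careful person would: the job done as asked, in the order asked, and still so for the second after the job is handed in, with the robot touching nothing.
It also fails if it takes over 72 s, if anything falls off the work surface, if the arm or the gripper's body presses on something with over 40 N, if the wrist force passes 120 N, or if a joint passes its speed limit or range.

### The arm

A 6-joint arm with a two-finger parallel gripper is mounted at the origin on the work surface. World frame = base frame: x ahead of the robot, y to its left, z up, the work surface at z = 0. Lengths are in m, angles in rad, forces in N, time in s.
With the tool pointing down it reaches from about 0.35 to 1 m from the base axis. Payload 7.1 kg.
Tool frame: the origin (TCP) lies midway between the tips of the shut fingers; the grasp point (between the pads) lies 19 mm behind it; z points along the fingers, y is the line along which they close (so a half turn about z gives the same grasp; the last joint's range is limited). The gripper opens to 85 mm and grips with 20 to 120 N. Pads are 22 mm wide; open, the fingers measure 114 mm over their backs; the gripper's body (76 mm by 85 mm) begins 54 mm behind the grasp point. The pads swing forward as they close: fully open they stand 13 mm farther back than shut.
Start: joints at [1.301, 0.423, 1.63, -0, 1.089, -0.019], TCP at [0.155, 0.605, 0.231] pointing down, gripper open.
Joint ranges: [-3, 3], [-0.9, 2.11], [0.09, 2.58], [-1.31, 4.45], [0.11, 2.69], [-2.54, 2.54]. Speed limits (rad/s): [2.39, 2.39, 3.01, 3.14, 3.14, 3.14].

### API

Orientations are given as a unit quaternion [x, y, z, w].
In Python, from rig import ctrl, viewer gives the robot as it stands. The module is installed in compiled form; this text tells all that it offers.
- The arm moves only by the tool step_arm, never from a script. Its arguments are lists of equal length, an entry for each row: "translation": the shift along the world's x, y, z scaled (see below), a list of three; "delta_rot": the turn, a rotation vector about the world's x, y, z scaled (see below), a list of three. A call has 1 to 20 rows; each row shifts and turns the commanded pose from where the row before left it; what a row does not reach is not made up. The controller multiplies each number of a shift by 0.04 m and each number of a turn by 0.12 rad. A row lasts 1/12 s, in which the tool goes at most 41.7 mm and 7.16 degrees, less where a joint would pass 70% of its speed; a pose out of reach is approached as far as the arm can. A call with a number of a shift or a turn outside -1 to 1 is refused whole. A call with a gripper value outside its range is refused whole. "grip" is the closure, from -1 (fully open) to 1 (shut), set as the call begins (left out, the last holds). The fingers move at their own pace and stop on an object; the grip force is fixed at half the most. Time passes only in rows, so rows that do not move let the fingers close. It gives the time, the measured TCP pose, the force, the opening and the grip force at its end, in the units of the state.
- ctrl.get_state(): the state, without advancing time (a new reading comes with each control period).
- viewer.capture(name): name is "scene" or "side" or "wrist"; returns a dict with "img" (420x560x3 uint8, red, green, blue), "vertical_fov" (degrees; the focal length in pixels is half the picture's height over the tangent of half this angle, whatever the lens; pixels are square), "cx", "cy" (the principal point, pixels), "position" and "orientation" of the camera in the world. Camera axes: x right, y down, z forward; pixel columns grow to the right and rows downward; lengths in m; the calibration is good to about 2 mm. A picture is of the moment at which its call begins. There is no depth.
- ctrl.close_job(): hands the job in; it is judged then, once.
The state is a dict: "time": time; "q": joint angles; "joint_vel": joint speeds; "joint_efforts": joint torques, N m; "ee_pos": TCP position; "eef_rot": TCP orientation; "ft_force": force on the tool from outside, world axes, zero at the start; "ft_torque": the same for the moment, N m; "gripper_width": finger opening in m; "finger_force": force on a finger pad.
Only numpy, scipy, OpenCV 4.12 (cv2) and the standard library are available. Lean on these libraries where they do the work, as an engineer would, in place of code of your own. Each camera call takes 0.05 s, during which the arm holds its last target. There are 200 camera calls.

## Working session

There is one attempt and no reset: what is moved stays moved. The work goes in short steps, Python scripts to look and compute and a tool call to move; the robot and the scene stay as the last step left them, time stands still between calls to the robot, and variables do not carry over. Pictures are saved under pics/ and viewed, at most 10 in all, crops included, and the job is handed in when it is done.

Besides the shell and the picture viewer there is one more tool, called after ">>>" by a JSON object that holds its "name" and its "arguments", one argument or row to a line. step_arm: Moves the arm, as the interface text tells. Shifts and turns lie within -1 to 1; 1 stands for 0.04 m of shift or 0.12 rad of turn. Its arguments: {"type":"object","properties":{"translation":{"type":"array"},"delta_rot":{"type":"array"},"grip":{"type":"number"}},"required":["translation","delta_rot"]}

```bash
mkdir -p pics
cat > h.py <<'E'
import numpy as np, cv2, json
from rig import ctrl, viewer
from scipy.spatial.transform import Rotation as R
def cap(n,out):
    c=viewer.capture(n); cv2.imwrite('pics/'+out+'.png',c['img'][:,:,::-1])
    json.dump({k:np.asarray(v).tolist() for k,v in c.items() if k!='img'},open('pics/'+out+'.json','w'))
def cam(out):
    c=json.load(open('pics/'+out+'.json')); f=210/np.tan(np.radians(c['vertical_fov'])/2)
    return f,c['cx'],c['cy'],np.array(c['position']),R.from_quat(c['orientation']).as_matrix()
def ray(out,u,v):
    f,cx,cy,p,M=cam(out); return p,M@np.array([(u-cx)/f,(v-cy)/f,1])
def atz(out,u,v,z):
    p,d=ray(out,u,v); return p+d*(z-p[2])/d[2]
def proj(out,X):
    f,cx,cy,p,M=cam(out); q=(np.atleast_2d(X)-p)@M; return np.c_[cx+f*q[:,0]/q[:,2],cy+f*q[:,1]/q[:,2]]
E
python3 - <<'E'
from h import *
for n in('scene','side','wrist'): cap(n,n+'0'); print(n,cam(n+'0'))
a=[cv2.imread(f'pics/{n}0.png') for n in('scene','side')]
s=ctrl.get_state(); print(s)
E
```

```text
scene (np.float64(409.9952436532248), 278.0474376017161, 208.67357233586966, array([1.40350963, 0.08357516, 0.75973715]), array([[-0.11941689,  0.61349126, -0.78062032],
       [ 0.99275116,  0.08454619, -0.08542298],
       [ 0.01359222, -0.78516267, -0.6191404 ]]))
side (np.float64(397.55557713368535), 277.40231882864964, 206.1791025123567, array([ 0.19364987, -0.53956726,  0.77312716]), array([[ 7.86379929e-01, -4.31911488e-01,  4.41654927e-01],
       [-6.17743107e-01, -5.50105985e-01,  5.61940263e-01],
       [ 2.48563135e-04, -7.14727831e-01, -6.99402650e-01]]))
wrist (np.float64(339.3352895980488), 271.8046399270371, 209.118947615878, array([0.07447293, 0.62554979, 0.37259797]), array([[ 2.47971261e-01,  9.18497997e-01,  3.08012473e-01],
       [ 9.68766929e-01, -2.34794145e-01, -7.97643202e-02],
       [-9.43843025e-04,  3.18171557e-01, -9.48032684e-01]]))
{'time': 0.15, 'q': array([ 1.30099178e+00,  4.23692731e-01,  1.63053027e+00,  1.46654937e-05,
        1.08857443e+00, -1.89796224e-02]), 'joint_vel': array([-0.00065625, -0.00280217, -0.00176458,  0.00115337,  0.00047913,
        0.00219169]), 'joint_efforts': array([ 2.95170357e-04, -5.57769728e+01, -2.82019258e+01, -8.37593052e-05,
        4.74006272e-03, -6.90017805e-05]), 'ee_pos': array([0.15497092, 0.60503715, 0.23070091]), 'eef_rot': array([ 1.25087319e-01,  9.92145554e-01, -5.95186984e-04, -9.31053852e-05]), 'ft_force': array([ 0.39559126,  0.88161939, -0.48017556]), 'ft_torque': array([-0.00675197,  0.09627864,  0.05634063]), 'finger_force': 0.0, 'gripper_width': 0.08557001537964469}
```

View pics/scene0.png

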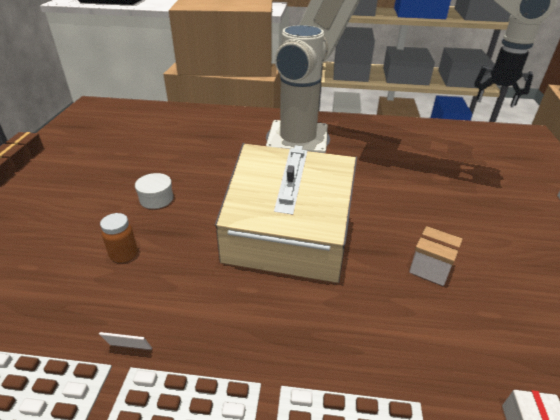

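View pics/side0.png

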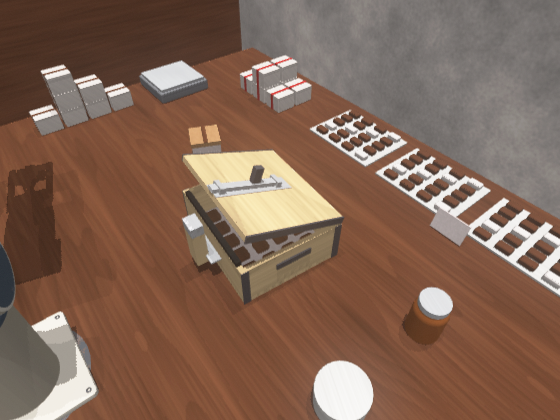

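Scene: chest at about (222–355, 147–272), knob near (291,175), tin (154,190), jar (119,238), carton (436,255). Side: lid ajar, knob at (257,174), keeper at (195,228). Enlarging both.

Run:
```python
from h import *
a=cv2.imread('pics/scene0.png')[140:280,210:370]; b=cv2.imread('pics/side0.png')[145:305,175:345]
cv2.imwrite('pics/ca.png',cv2.resize(a,None,fx=4.2,fy=4.2,interpolation=2)[:588])
cv2.imwrite('pics/cb.png',cv2.resize(b,None,fx=3.7,fy=3.7,interpolation=2))
```

```text
(no output)
```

View pics/ca.png

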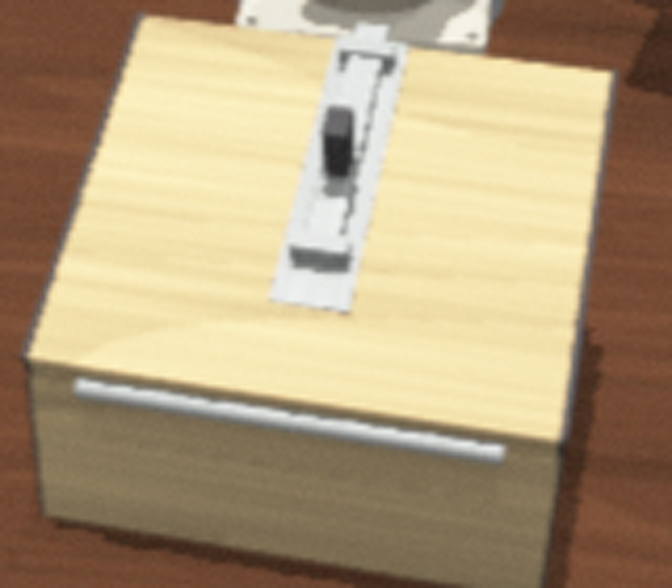

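View pics/cb.png

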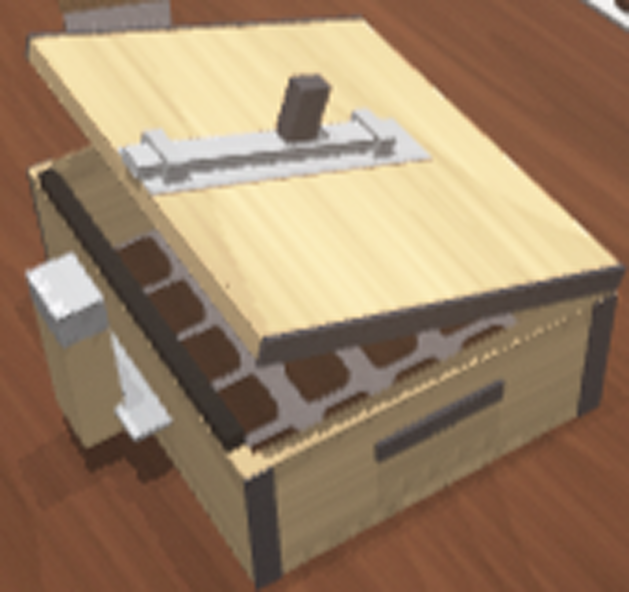

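```bash
cat > fit.py <<'E'
from h import *
from scipy.optimize import least_squares
S=lambda x,y:((x+.5)/4.2-.5+210,(y+.5)/4.2-.5+140)
D=lambda x,y:((x+.5)/3.7-.5+175,(y+.5)/3.7-.5+145)
def lid(d,y,h,a): return np.array([.13-d*np.cos(a)+h*np.sin(a),y,.115+d*np.sin(a)+h*np.cos(a)])
def W(p,X): return np.array([p[0],p[1],0])+R.from_euler('z',p[2]).apply(X)
o=[('scene0',S(140,16),lambda p:lid(.26,-.15,.016,p[3])),('scene0',S(612,72),lambda p:lid(.26,.15,.016,p[3])),
('scene0',S(28,360),lambda p:lid(0,-.15,.016,p[3])),('scene0',S(560,442),lambda p:lid(0,.15,.016,p[3])),
('scene0',S(45,516),lambda p:np.array([.13,-.15,0])),('scene0',S(339,110),lambda p:lid(p[4],0,.068,p[3])),
('side0',D(30,40),lambda p:lid(.26,.15,.016,p[3])),('side0',D(262,335),lambda p:lid(.26,-.15,.016,p[3])),
('side0',D(622,268),lambda p:lid(0,-.15,.016,p[3])),('side0',D(365,20),lambda p:lid(0,.15,.016,p[3])),
('side0',D(258,585),lambda p:np.array([-.13,-.15,0])),('side0',D(310,80),lambda p:lid(p[4],0,.068,p[3]))]
def res(p): return np.concatenate([proj(n,W(p,f(p)))[0]-uv for n,uv,f in o])
r=least_squares(res,[.55,0,0,.35,.15],loss='soft_l1'); p=r.x
print(p.round(4)); print(r.fun.reshape(-1,2).round(1))
print('knob',W(p,lid(p[4],0,.048,p[3])),'shut knob',W(p,lid(p[4],0,.048,0)))
for c in [(28,272),(75,255),(103,295),(55,322)]:
    X=atz('side0',*D(*c),.152); print('keep',R.from_euler('z',-p[2]).apply(X-[p[0],p[1],0]).round(4))
for n,u,v,z in[('scene0',154,182,.06),('scene0',116,222,.11),('scene0',440,238,.091)]: print(atz(n,u,v,z).round(3))
E
python3 fit.py
```

```text
[ 0.5741  0.0205 -0.0966  0.3391  0.1585]
[[ 0.  -0.3]
 [ 0.5  0.2]
 [-1.1  0.5]
 [ 0.2  1.1]
 [-0.4  0.7]
 [-0.3  1.8]
 [-0.5 -1.8]
 [ 0.5  0.7]
 [ 0.4  0. ]
 [-1.  -0.1]
 [-1.   1.4]
 [-1.4 -0.1]]
knob [0.5705933  0.02080418 0.21301231] shut knob [0.54570983 0.02321462 0.163     ]
keep [-0.1762  0.0204  0.152 ]
keep [-0.1472  0.0184  0.152 ]
keep [-0.147  -0.0201  0.152 ]
keep [-0.1788 -0.0246  0.152 ]
[ 0.444 -0.395  0.06 ]
[ 0.69  -0.391  0.11 ]
[0.621 0.396 0.091]
```

The fit is consistent to about 1 px: the chest is at (0.574, 0.021) with yaw -0.097, the lid at 0.34 rad, and the keeper mouth about 147 mm ahead. I'll move above the lid's front part with the fingers open, straddling the bolt line.

>>> {"name": "step_arm", "arguments": {
  "translation": [
    [0,0,0.9],
    [0,0,0.9],
    [0.46,-0.8,0.1],
    [0.46,-0.8,0.1],
    [0.46,-0.8,0.1],
    [0.46,-0.8,0.1],
    [0.46,-0.8,0.1],
    [0.46,-0.8,0],
    [0.46,-0.8,0],
    [0.46,-0.8,0],
    [0.46,-0.8,0],
    [0.46,-0.8,0],
    [0.46,-0.8,0],
    [0.46,-0.8,0],
    [0.46,-0.8,0],
    [0.46,-0.8,0],
    [0.46,-0.8,0],
    [0.46,-0.8,0],
    [0.46,-0.8,0],
    [0.46,-0.8,0]
  ],
  "delta_rot": [
    [0,0,0],
    [0,0,0],
    [0,0,0.071],
    [0,0,0.071],
    [0,0,0.071],
    [0,0,0.071],
    [0,0,0.071],
    [0,0,0.071],
    [0,0,0.071],
    [0,0,0.071],
    [0,0,0.071],
    [0,0,0.071],
    [0,0,0.071],
    [0,0,0.071],
    [0,0,0.071],
    [0,0,0.071],
    [0,0,0.071],
    [0,0,0.071],
    [0,0,0.071],
    [0,0,0.071]
  ],
  "grip": -1
}}

```text
time: 1.82
ee_pos: [0.4867, 0.0276, 0.3233]
eef_rot: [0.049, 0.999, 0.0, 0.0]
ft_force: [1.7, 0.7, -0.2]
gripper_width: 0.0851
finger_force: 0.0
```

>>> {"name": "step_arm", "arguments": {
  "translation": [
    [0,0,-0.7],
    [0,0,-0.7],
    [0,0,-0.6],
    [0,0,-0.5],
    [0,0,-0.3],
    [0,0,-0.15],
    [0,0,-0.1],
    [0,0,-0.1],
    [0,0,-0.1],
    [0,0,-0.1]
  ],
  "delta_rot": [
    [0,0,0],
    [0,0,0],
    [0,0,0],
    [0,0,0],
    [0,0,0],
    [0,0,0],
    [0,0,0],
    [0,0,0],
    [0,0,0],
    [0,0,0]
  ]
}}

```text
time: 2.65
ee_pos: [0.4868, 0.0295, 0.1898]
eef_rot: [0.049, 0.999, 0.0, 0.001]
ft_force: [-0.3, 1.1, -0.0]
gripper_width: 0.0851
finger_force: 0.4
```

>>> {"name": "step_arm", "arguments": {
  "translation": [
    [0,0,-0.1],
    [0,0,-0.1],
    [0,0,-0.1],
    [0,0,-0.1],
    [0,0,-0.1],
    [0,0,-0.1],
    [0,0,-0.1],
    [0,0,-0.1],
    [0,0,-0.1],
    [0,0,-0.1]
  ],
  "delta_rot": [
    [0,0,0],
    [0,0,0],
    [0,0,0],
    [0,0,0],
    [0,0,0],
    [0,0,0],
    [0,0,0],
    [0,0,0],
    [0,0,0],
    [0,0,0]
  ]
}}

```text
time: 3.48
ee_pos: [0.4862, 0.0294, 0.1489]
eef_rot: [0.049, 0.999, -0.0, -0.0]
ft_force: [-0.5, 0.2, 0.9]
gripper_width: 0.0856
finger_force: 0.4
```

>>> {"name": "step_arm", "arguments": {
  "translation": [
    [0,0,-0.08],
    [0,0,-0.08],
    [0,0,-0.08],
    [0,0,-0.08],
    [0,0,-0.08],
    [0,0,-0.05],
    [0,0,-0.05]
  ],
  "delta_rot": [
    [0,0,0],
    [0,0,0],
    [0,0,0],
    [0,0,0],
    [0,0,0],
    [0,0,0],
    [0,0,0]
  ]
}}

```text
time: 4.07
ee_pos: [0.4862, 0.0294, 0.1291]
eef_rot: [0.049, 0.999, -0.0, -0.0]
ft_force: [-1.3, 0.0, 1.0]
gripper_width: 0.0855
finger_force: 0.4
```

Run:
```python
from h import *
cap('side','side1')
b=cv2.imread('pics/side1.png')[110:320,120:370]
cv2.imwrite('pics/c1.png',cv2.resize(b,None,fx=2.8,fy=2.8,interpolation=2))
```

```text
(no output)
```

View pics/c1.png

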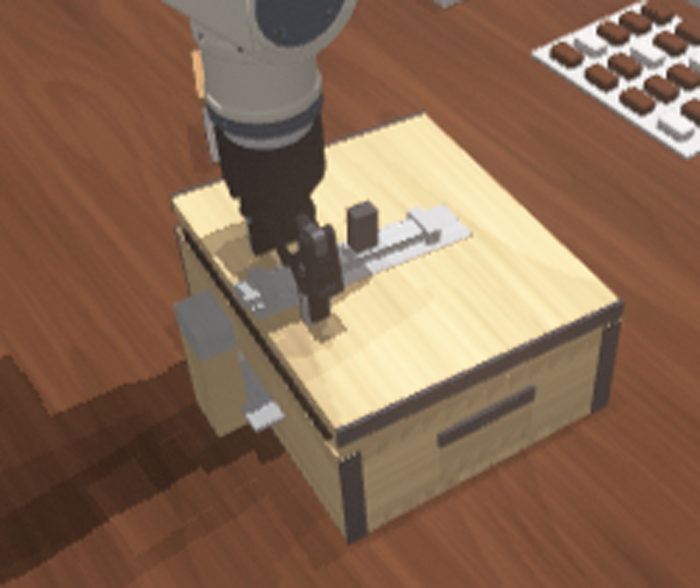

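The fingers straddle the bolt and the lid is almost down, with the strip still just visible beneath its front edge. I'll continue by feel.

>>> {"name": "step_arm", "arguments": {
  "translation": [
    [0,0,-0.05],
    [0,0,-0.05],
    [0,0,0]
  ],
  "delta_rot": [
    [0,0,0],
    [0,0,0],
    [0,0,0]
  ]
}}

```text
time: 4.37
ee_pos: [0.4863, 0.0294, 0.1251]
eef_rot: [0.049, 0.999, -0.0, 0.0]
ft_force: [0.1, -0.0, 0.8]
gripper_width: 0.0854
finger_force: 0.0
```

>>> {"name": "step_arm", "arguments": {
  "translation": [
    [0,0,-0.03],
    [0,0,-0.03],
    [0,0,0]
  ],
  "delta_rot": [
    [0,0,0],
    [0,0,0],
    [0,0,0]
  ]
}}

```text
time: 4.62
ee_pos: [0.4863, 0.0294, 0.1229]
eef_rot: [0.049, 0.999, 0.0, -0.0]
ft_force: [-0.0, 0.5, 0.5]
gripper_width: 0.0854
finger_force: 0.4
```

>>> {"name": "step_arm", "arguments": {
  "translation": [
    [0,0,-0.03],
    [0,0,-0.03],
    [0,0,0]
  ],
  "delta_rot": [
    [0,0,0],
    [0,0,0],
    [0,0,0]
  ]
}}

```text
time: 4.87
ee_pos: [0.486, 0.0295, 0.1204]
eef_rot: [0.049, 0.999, -0.0, -0.0]
ft_force: [-1.5, 0.1, 3.0]
gripper_width: 0.0854
finger_force: 1.6
```

The seal is felt (3 N). Next: lift, move over the knob, and look.

>>> {"name": "step_arm", "arguments": {
  "translation": [
    [0,0,0.3],
    [0,0,0.9],
    [0,0,0.8],
    [0.5,-0.05,0],
    [0.5,-0.05,0],
    [0.49,-0.05,0],
    [0,0,0]
  ],
  "delta_rot": [
    [0,0,0],
    [0,0,0],
    [0,0,0],
    [0,0,0],
    [0,0,0],
    [0,0,0],
    [0,0,0]
  ]
}}

```text
time: 5.45
ee_pos: [0.5498, 0.0231, 0.2012]
eef_rot: [0.049, 0.999, 0.0, 0.002]
ft_force: [0.8, -0.9, 0.2]
gripper_width: 0.0855
finger_force: 0.0
```

Run:
```python
from h import *
cap('wrist','w2');cap('side','side2')
a=cv2.imread('pics/w2.png'); b=cv2.imread('pics/side2.png')[130:310,160:350]
A=cv2.resize(a,(400,300)); 
b=cv2.resize(b,(570,540),interpolation=2)
cv2.imwrite('pics/w2v.png',a);cv2.imwrite('pics/s2v.png',b)
from fit import *
s=ctrl.get_state();print(s['ee_pos'],R.from_quat(s['eef_rot']).as_matrix())
q=lid(p[4],0,.048,.028)
for dx in(-.011,.011):
  for dy in(-.008,.008):
    X=W(p,q+[dx,dy,.02]); print(proj('w2',X).round(1),(proj('side2',X)-[160,130])*3)
```

```text
[ 0.5741  0.0205 -0.0966  0.3391  0.1585]
[[ 0.  -0.3]
 [ 0.5  0.2]
 [-1.1  0.5]
 [ 0.2  1.1]
 [-0.4  0.7]
 [-0.3  1.8]
 [-0.5 -1.8]
 [ 0.5  0.7]
 [ 0.4  0. ]
 [-1.  -0.1]
 [-1.   1.4]
 [-1.4 -0.1]]
knob [0.5705933  0.02080418 0.21301231] shut knob [0.54570983 0.02321462 0.163     ]
keep [-0.1762  0.0204  0.152 ]
keep [-0.1472  0.0184  0.152 ]
keep [-0.147  -0.0201  0.152 ]
keep [-0.1788 -0.0246  0.152 ]
[ 0.444 -0.395  0.06 ]
[ 0.69  -0.391  0.11 ]
[0.621 0.396 0.091]
[0.546026   0.02334149 0.20005523] [[-9.95236049e-01  9.74939437e-02 -3.70182175e-04]
 [ 9.74939587e-02  9.95236116e-01 -2.24960510e-05]
 [ 3.66225442e-04 -5.84794066e-05 -9.99999931e-01]]
[[255.1 241.5]] [[250.11735323 181.12679761]]
[[287.1 241.5]] [[239.57547084 168.90396139]]
[[255.8 280.2]] [[276.17495603 170.36344341]]
[[286.5 280.2]] [[265.45174408 158.37326736]]
```

View pics/w2v.png

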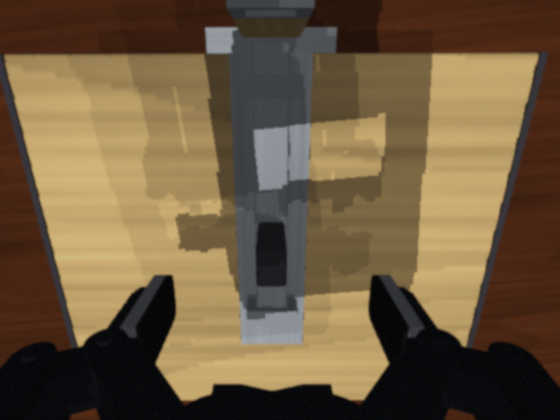

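View pics/s2v.png

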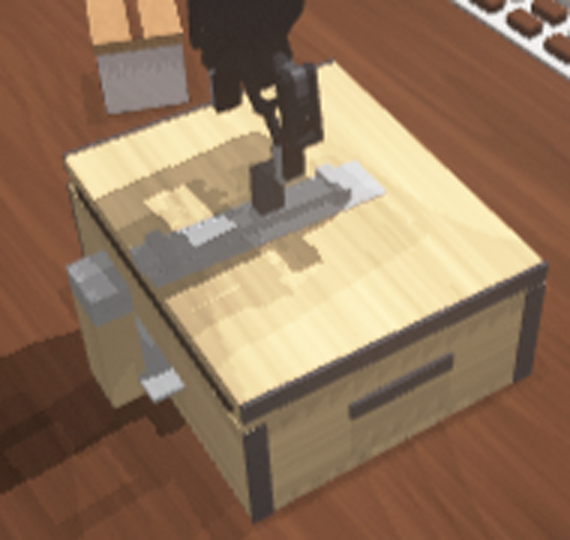

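Wrist view: the knob is at columns 256–287, centred laterally, with its back edge at row 286 against a predicted 280. So it sits about 4 mm farther +x. In the side view the lid rests on the seal, with the bolt tip above and behind the keeper. I'll descend with a 4 mm shift and grip.

>>> {"name": "step_arm", "arguments": {
  "translation": [
    [0.1,-0.01,-0.2],
    [0,0,-0.3],
    [0,0,-0.3],
    [0,0,-0.2],
    [0,0,-0.1],
    [0,0,0]
  ],
  "delta_rot": [
    [0,0,0],
    [0,0,0],
    [0,0,0],
    [0,0,0],
    [0,0,0],
    [0,0,0]
  ]
}}

```text
time: 6.05
ee_pos: [0.5487, 0.023, 0.1548]
eef_rot: [0.049, 0.999, -0.0, -0.002]
ft_force: [-0.4, -0.1, -0.1]
gripper_width: 0.0854
finger_force: 0.0
```

>>> {"name": "step_arm", "arguments": {
  "translation": [
    [0,0,0],
    [0,0,0],
    [0,0,0],
    [0,0,0],
    [0,0,0],
    [0,0,0],
    [0,0,0],
    [0,0,0],
    [0,0,0],
    [0,0,0],
    [0,0,0],
    [0,0,0]
  ],
  "delta_rot": [
    [0,0,0],
    [0,0,0],
    [0,0,0],
    [0,0,0],
    [0,0,0],
    [0,0,0],
    [0,0,0],
    [0,0,0],
    [0,0,0],
    [0,0,0],
    [0,0,0],
    [0,0,0]
  ],
  "grip": 1
}}

```text
time: 7.05
ee_pos: [0.5499, 0.0228, 0.1566]
eef_rot: [0.049, 0.999, -0.0, 0.0]
ft_force: [-1.7, -4.9, 4.0]
gripper_width: 0.0149
finger_force: 60.3
```

>>> {"name": "step_arm", "arguments": {
  "translation": [
    [0,-0.01,-0.03],
    [0,0,-0.03],
    [0,0,0],
    [0,0,0]
  ],
  "delta_rot": [
    [0,0,0],
    [0,0,0],
    [0,0,0],
    [0,0,0]
  ]
}}

```text
time: 7.38
ee_pos: [0.5506, 0.0227, 0.1548]
eef_rot: [0.049, 0.999, 0.0, 0.001]
ft_force: [-2.6, -3.3, 7.7]
gripper_width: 0.0152
finger_force: 61.2
```

>>> {"name": "step_arm", "arguments": {
  "translation": [
    [0,-0.01,-0.03],
    [0,0,-0.02],
    [0,0,0],
    [0,0,0]
  ],
  "delta_rot": [
    [0,0,0],
    [0,0,0],
    [0,0,0],
    [0,0,0]
  ]
}}

```text
time: 7.72
ee_pos: [0.5513, 0.0226, 0.1534]
eef_rot: [0.049, 0.999, 0.0, 0.002]
ft_force: [-3.2, -1.2, 11.5]
gripper_width: 0.0156
finger_force: 61.7
```

>>> {"name": "step_arm", "arguments": {
  "translation": [
    [0,0,-0.025],
    [0,0,0],
    [0,0,0]
  ],
  "delta_rot": [
    [0,0,0],
    [0,0,0],
    [0,0,0]
  ]
}}

```text
time: 7.97
ee_pos: [0.5516, 0.0225, 0.1527]
eef_rot: [0.049, 0.999, 0.0, 0.002]
ft_force: [-2.6, -1.1, 13.2]
gripper_width: 0.0153
finger_force: 62.0
```

>>> {"name": "step_arm", "arguments": {
  "translation": [
    [-0.05,0.005,0],
    [-0.05,0.005,0],
    [-0.05,0.005,0],
    [-0.05,0.005,0],
    [0,0,0]
  ],
  "delta_rot": [
    [0,0,0],
    [0,0,0],
    [0,0,0],
    [0,0,0],
    [0,0,0]
  ]
}}

```text
time: 8.38
ee_pos: [0.5446, 0.0233, 0.1528]
eef_rot: [0.049, 0.999, 0.0, 0.003]
ft_force: [1.5, -2.3, 10.9]
gripper_width: 0.0152
finger_force: 61.4
```

>>> {"name": "step_arm", "arguments": {
  "translation": [
    [-0.04,0.004,-0.02],
    [-0.04,0.004,0],
    [-0.04,0.004,0],
    [0,0,0]
  ],
  "delta_rot": [
    [0,0,0],
    [0,0,0],
    [0,0,0],
    [0,0,0]
  ]
}}

```text
time: 8.72
ee_pos: [0.5403, 0.0237, 0.1523]
eef_rot: [0.049, 0.999, 0.0, 0.004]
ft_force: [2.0, -2.5, 11.4]
gripper_width: 0.0152
finger_force: 61.6
```

>>> {"name": "step_arm", "arguments": {
  "translation": [
    [-0.03,0.003,-0.02],
    [-0.03,0.003,-0.01],
    [0,0,0],
    [0,0,0]
  ],
  "delta_rot": [
    [0,0,0],
    [0,0,0],
    [0,0,0],
    [0,0,0]
  ]
}}

```text
time: 9.05
ee_pos: [0.5391, 0.0238, 0.1521]
eef_rot: [0.049, 0.999, 0.0, 0.005]
ft_force: [2.1, -3.2, 17.3]
gripper_width: 0.0153
finger_force: 62.6
```

Run:
```python
from h import *
cap('side','s3')
cv2.imwrite('pics/s3v.png',cv2.resize(cv2.imread('pics/s3.png')[180:300,160:290],None,fx=5,fy=5,interpolation=2))
```

```text
(no output)
```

View pics/s3v.png

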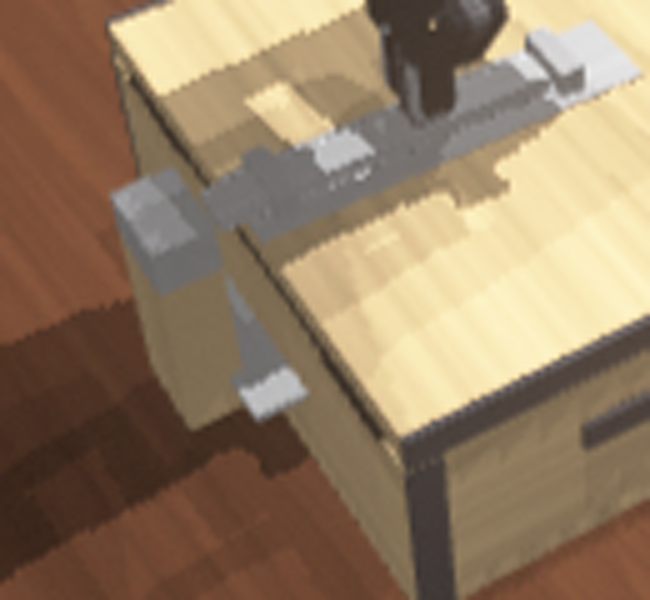

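The lid is down flat: the force rose to 17 N with almost no motion, which is the stop. The tip is at the keeper mouth, about (210,200). I'll ease off slightly and slide in.

>>> {"name": "step_arm", "arguments": {
  "translation": [
    [0,0,0.015],
    [-0.04,0.004,0],
    [-0.04,0.004,0],
    [0,0,0]
  ],
  "delta_rot": [
    [0,0,0],
    [0,0,0],
    [0,0,0],
    [0,0,0]
  ]
}}

```text
time: 9.43
ee_pos: [0.5352, 0.0241, 0.1522]
eef_rot: [0.049, 0.999, 0.0, 0.004]
ft_force: [1.6, -3.2, 15.2]
gripper_width: 0.0151
finger_force: 62.0
```

>>> {"name": "step_arm", "arguments": {
  "translation": [
    [-0.04,0.004,0.01],
    [-0.04,0.004,0],
    [-0.04,0.004,0],
    [0,0,0]
  ],
  "delta_rot": [
    [0,0,0],
    [0,0,0],
    [0,0,0],
    [0,0,0]
  ]
}}

```text
time: 9.77
ee_pos: [0.53, 0.0246, 0.1523]
eef_rot: [0.049, 0.999, 0.0, 0.004]
ft_force: [2.2, -3.2, 13.1]
gripper_width: 0.0147
finger_force: 61.7
```

>>> {"name": "step_arm", "arguments": {
  "translation": [
    [-0.04,0.004,0],
    [-0.04,0.004,0],
    [-0.04,0.004,0],
    [0,0,0]
  ],
  "delta_rot": [
    [0,0,0],
    [0,0,0],
    [0,0,0],
    [0,0,0]
  ]
}}

```text
time: 10.1
ee_pos: [0.5252, 0.0251, 0.1522]
eef_rot: [0.049, 0.999, 0.0, 0.004]
ft_force: [2.0, -4.0, 12.5]
gripper_width: 0.015
finger_force: 61.7
```

>>> {"name": "step_arm", "arguments": {
  "translation": [
    [-0.04,0.004,0],
    [-0.04,0.004,0],
    [0,0,0]
  ],
  "delta_rot": [
    [0,0,0],
    [0,0,0],
    [0,0,0]
  ]
}}

```text
time: 10.35
ee_pos: [0.522, 0.0254, 0.1522]
eef_rot: [0.049, 0.999, 0.0, 0.004]
ft_force: [1.9, -3.7, 12.7]
gripper_width: 0.0147
finger_force: 61.8
```

>>> {"name": "step_arm", "arguments": {
  "translation": [
    [-0.025,0.0025,0],
    [-0.025,0.0025,0],
    [0,0,0]
  ],
  "delta_rot": [
    [0,0,0],
    [0,0,0],
    [0,0,0]
  ]
}}

```text
time: 10.6
ee_pos: [0.5202, 0.0256, 0.1522]
eef_rot: [0.049, 0.999, 0.0, 0.004]
ft_force: [2.1, -3.0, 12.7]
gripper_width: 0.0151
finger_force: 61.8
```

>>> {"name": "step_arm", "arguments": {
  "translation": [
    [-0.025,0.0025,0],
    [-0.025,0.0025,0],
    [0,0,0]
  ],
  "delta_rot": [
    [0,0,0],
    [0,0,0],
    [0,0,0]
  ]
}}

```text
time: 10.85
ee_pos: [0.5182, 0.0258, 0.1522]
eef_rot: [0.049, 0.999, 0.0, 0.004]
ft_force: [2.8, -3.8, 13.2]
gripper_width: 0.0152
finger_force: 61.8
```

>>> {"name": "step_arm", "arguments": {
  "translation": [
    [-0.02,0.002,0],
    [-0.02,0.002,0],
    [0,0,0]
  ],
  "delta_rot": [
    [0,0,0],
    [0,0,0],
    [0,0,0]
  ]
}}

```text
time: 11.1
ee_pos: [0.5166, 0.0259, 0.1522]
eef_rot: [0.049, 0.999, 0.0, 0.004]
ft_force: [2.0, -2.9, 13.1]
gripper_width: 0.0151
finger_force: 61.8
```

>>> {"name": "step_arm", "arguments": {
  "translation": [
    [-0.02,0.002,0],
    [-0.02,0.002,0],
    [0,0,0]
  ],
  "delta_rot": [
    [0,0,0],
    [0,0,0],
    [0,0,0]
  ]
}}

```text
time: 11.35
ee_pos: [0.515, 0.0261, 0.1522]
eef_rot: [0.049, 0.999, 0.0, 0.004]
ft_force: [2.0, -2.8, 12.4]
gripper_width: 0.015
finger_force: 61.8
```

>>> {"name": "step_arm", "arguments": {
  "translation": [
    [-0.02,0.002,0],
    [-0.02,0.002,0],
    [0,0,0]
  ],
  "delta_rot": [
    [0,0,0],
    [0,0,0],
    [0,0,0]
  ]
}}

```text
time: 11.6
ee_pos: [0.5134, 0.0263, 0.1522]
eef_rot: [0.049, 0.999, 0.0, 0.004]
ft_force: [1.8, -4.1, 12.7]
gripper_width: 0.0152
finger_force: 61.8
```

>>> {"name": "step_arm", "arguments": {
  "translation": [
    [-0.02,0.002,0],
    [-0.02,0.002,0],
    [0,0,0]
  ],
  "delta_rot": [
    [0,0,0],
    [0,0,0],
    [0,0,0]
  ]
}}

```text
time: 11.85
ee_pos: [0.5118, 0.0264, 0.1522]
eef_rot: [0.049, 0.999, 0.0, 0.004]
ft_force: [2.4, -4.3, 13.0]
gripper_width: 0.0152
finger_force: 61.8
```

```bash
python3 - <<'E' | tail -8
from fit import *
cap('side','s4')
cv2.imwrite('pics/s4v.png',cv2.resize(cv2.imread('pics/s4.png')[165:285,160:290],None,fx=5,fy=5,interpolation=2))
# predicted: knob base centre / rear bar end for tip at travel t
for x in(-.05,-.06,-.07): print(x,((proj('s4',W(p,np.array([x,-.008,.143])))-[160,165])*5).round())
E
```

```text
keep [-0.147  -0.0201  0.152 ]
keep [-0.1788 -0.0246  0.152 ]
[ 0.444 -0.395  0.06 ]
[ 0.69  -0.391  0.11 ]
[0.621 0.396 0.091]
-0.05 [[400. 209.]]
-0.06 [[380. 218.]]
-0.07 [[361. 226.]]
```

View pics/s4v.png

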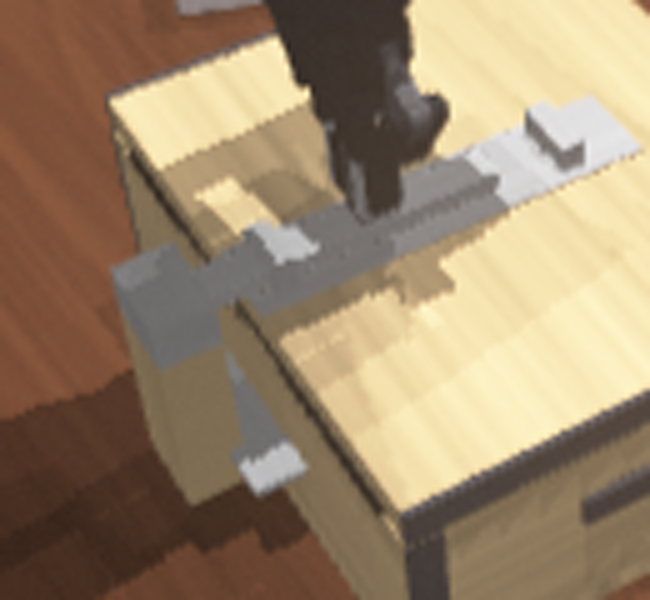

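The bar has entered the keeper and its rear end has moved forward with the fingers, to about (495,185), so there's no slip. I'll keep feeling for the end wall.

>>> {"name": "step_arm", "arguments": {
  "translation": [
    [-0.02,0.002,0],
    [-0.02,0.002,0],
    [0,0,0]
  ],
  "delta_rot": [
    [0,0,0],
    [0,0,0],
    [0,0,0]
  ]
}}

```text
time: 12.15
ee_pos: [0.5118, 0.0264, 0.1524]
eef_rot: [0.049, 0.999, 0.0, 0.006]
ft_force: [7.8, -5.6, 7.3]
gripper_width: 0.0152
finger_force: 61.0
```

>>> {"name": "step_arm", "arguments": {
  "translation": [
    [-0.02,0.002,-0.01],
    [0,0,0]
  ],
  "delta_rot": [
    [0,0,0],
    [0,0,0]
  ]
}}

```text
time: 12.32
ee_pos: [0.5118, 0.0264, 0.1523]
eef_rot: [0.049, 0.999, 0.0, 0.006]
ft_force: [9.4, -6.4, 10.2]
gripper_width: 0.0151
finger_force: 61.4
```

Hard stop felt at x = 0.5118, with about 9 N. Now I'll release and lift clear.

>>> {"name": "step_arm", "arguments": {
  "translation": [
    [0,0,0],
    [0,0,0],
    [0,0,0],
    [0,0,0],
    [0,0,0],
    [0,0,0],
    [0,0,0],
    [0,0,0],
    [0,0,0],
    [0,0,0],
    [0,0,0],
    [0,0,0]
  ],
  "delta_rot": [
    [0,0,0],
    [0,0,0],
    [0,0,0],
    [0,0,0],
    [0,0,0],
    [0,0,0],
    [0,0,0],
    [0,0,0],
    [0,0,0],
    [0,0,0],
    [0,0,0],
    [0,0,0]
  ],
  "grip": -1
}}

```text
time: 13.32
ee_pos: [0.5059, 0.0266, 0.1498]
eef_rot: [0.049, 0.999, 0.0, 0.0]
ft_force: [0.2, 0.3, -0.1]
gripper_width: 0.0856
finger_force: 0.0
```

>>> {"name": "step_arm", "arguments": {
  "translation": [
    [0,0,0.2],
    [0,0,0.5],
    [0,0,0.8],
    [0,0,0.8],
    [0,0,0.8],
    [0,0,0.8],
    [0,0,0.3],
    [0,0,0],
    [0,0,0]
  ],
  "delta_rot": [
    [0,0,0],
    [0,0,0],
    [0,0,0],
    [0,0,0],
    [0,0,0],
    [0,0,0],
    [0,0,0],
    [0,0,0],
    [0,0,0]
  ]
}}

```text
time: 14.07
ee_pos: [0.506, 0.0267, 0.3185]
eef_rot: [0.049, 0.999, 0.0, 0.001]
ft_force: [-0.6, 0.7, -0.5]
gripper_width: 0.0852
finger_force: 0.0
```

```bash
python3 - <<'E' | tail -3
from fit import *
cap('side','s5')
cv2.imwrite('pics/s5v.png',cv2.resize(cv2.imread('pics/s5.png')[165:285,160:290],None,fx=5,fy=5,interpolation=2))
for x in(-.06,-.07): print(x,((proj('s5',W(p,np.array([x,0,.183])))-[160,165])*5).round())
E
```

```text
[0.621 0.396 0.091]
-0.06 [[365. 142.]]
-0.07 [[345. 150.]]
```

View pics/s5v.png

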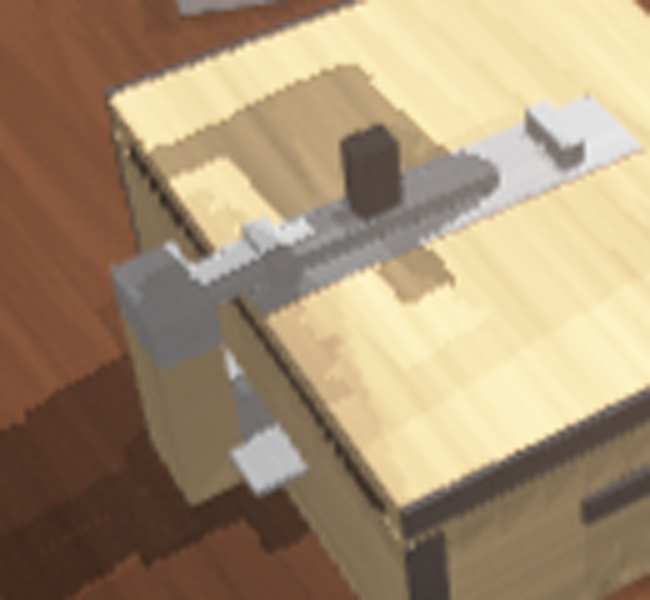

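The bolt is seated in the keeper: knob top at about (370,135) gives chest x ≈ -0.058, so the tip is at about -0.168, against the pocket end at about -0.169. The lid is held shut and the robot is clear.

```bash
python3 -c "
from rig import ctrl
print(ctrl.close_job())"
```

```text
the job is handed in; nothing more can be done
None
```

The lid is shut and held by the bolt alone, with the tip felt home against the back of the keeper's pocket at about 9 N; the robot has let go and is clear, and the job is handed in at about 14 s (no verdict was returned).

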